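# Slide the specimen platform home under the manipulator bridge

### The job

Load the black specimen platform into the micromanipulator stand: pick it up by its yellow grip, set it on the stand's aluminium plate with its nose towards the flared mouth of the guide channel, and slide it between the guides and under the white bridge until its nose is fully home against the red stop. Keep the platform upright throughout, leave it lying flat in the channel, let go of it, and leave the forceps and the white clip where they lie on the plate.

Things in the scene. Friction and masses are not known exactly. Their poses are not given: they have to be found in the camera images.
- platform: Loose black block 180 mm long (x), 60 wide (y), 30 high, 0.26 to 0.48 kg, flat on the bench at the start. Origin at the centre of its underside; +x points to its nose, z up. A yellow upright grip near the rear (see platform_grip); a low clamp on top near the nose (centred at x = +60 mm), its posts reaching 50 mm above the underside. Held by the grip it is nose-heavy.
- platform_grip (a point): Point on the axis of the yellow grip, 62 mm above the platform's underside: a good place for the finger pads, closing along the platform's y. The grip is 24 mm (x) by 30 mm (y), centred at platform x = -70 mm, from 30 to 85 mm above the underside. Axes as the platform's.
- platform_nose (a point): Middle of the lower edge of the platform's nose face, at x = +90 mm of the platform, on its underside. Axes as the platform's.
- stand: Fixed micromanipulator stand, origin on the bench. Aluminium plate 12 mm thick, x -190 to +150 mm, y -110 to +110. A channel runs along x: two dark steel guides 14 mm high above the plate, inner faces at y = -33 and +33 mm, from x = -30 to +110. Small bystanders lie on the plate, over 60 mm from the channel's axis. At x = 125, y = 85 mm a steel upright, top 272 mm above the bench.
- stand_stop (a point): Middle of the lower edge of the red stop's face, at plate-top height (12 mm above the bench), on the channel's axis: where the platform's nose point belongs. Axes as the stand's: +x is the sliding direction into the channel, z up.
- stand_mouth (a point): Point on the channel's axis at plate-top height, at stand x = -75 mm, where the flared mouth of the guides begins: 104 mm wide here, narrowing to 66 mm at stand x = -28 mm. The plate in front (towards the stand's -x) is clear along the axis and 115 mm long. Axes as the stand's.
- stand_bridge (a point): Middle of the underside of the white bridge over the channel, at stand x = +55 mm, 60 mm above the plate. The bridge covers x = +20 to +90 mm, is 14 mm thick, legs outside the guides; a white drive column on it (x 50 to 90 mm) reaches 256 mm above the bench. The yellow grip is too tall to pass under and need not: with the platform home it is at stand x = -50 mm. Axes as the stand's.
- forceps: Bystander: steel forceps 120 mm long, lying on the plate beside the channel (stand's +y side). Origin at the middle of the underside.
- clip: Bystander: white plastic clip 60 mm long, lying on the plate beside the channel (stand's -y side). Origin at the middle of the underside.

How it is judged:
At the end, for the whole second after the job is handed in: The platform lies flat (tilt under 0.05 rad, underside within 3 mm of the plate's top) in the channel, nose within 5 mm of the red stop, within 6 mm of the channel's axis and within 0.08 rad of its direction, released and at rest (x of platform_nose in the frame of stand_stop between -0.005 and 0.003 m and y of platform_nose in the frame of stand_stop between -0.006 and 0.006 m and z of platform_nose in the frame of stand_stop between -0.003 and 0.003 m and angle between the x axis of platform and the x axis of stand, either way round below 0.08 rad and angle between platform's own z axis and vertical below 0.05 rad and linear speed of platform below 0.01 m/s); the robot touches nothing.
It fails at once if the platform tips by more than 0.6 rad (angle between platform's own z axis and vertical above 0.6 rad).
It fails at once if the forceps or the white clip is moved by more than 25 mm (distance of any of forceps, clip from where it was at the start of the episode above 0.025 m).
It also fails if it takes over 43 s, if anything falls off the work surface, if the arm or the gripper's body presses on something with over 40 N, if the wrist force passes 120 N, or if a joint passes its speed limit or range.

### The arm

A 6-joint arm with a two-finger parallel gripper is mounted at the origin on the work surface. World frame = base frame: x ahead of the robot, y to its left, z up, the work surface at z = 0. Lengths are in m, angles in rad, forces in N, time in s.
With the tool pointing down it reaches from about 0.3 to 0.875 m from the base axis. Payload 6.4 kg.
Tool frame: the origin (TCP) lies between the finger pads; the fingertips stand 19 mm ahead of it and the grasp point (between the pads) is the TCP (ctrl.tips_ahead is the z of the fingertips in the tool frame, in m); z points along the fingers, y is the line along which they close (so a half turn about z gives the same grasp; the last joint's range is limited). The gripper opens to 85 mm and grips with 20 to 120 N. Pads are 22 mm wide; open, the fingers measure 114 mm over their backs; the gripper's body (76 mm by 85 mm) begins 54 mm behind the grasp point. The pads swing forward as they close: fully open they stand 13 mm farther back than shut.
Start: joints at [1.05, 0.181, 1.607, -0, 1.354, -0.206], TCP at [0.178, 0.547, 0.223] pointing down, gripper open.
Joint ranges: [-2.99, 2.99], [-0.89, 2.07], [0.3, 2.58], [-1.14, 4.28], [0, 2.63], [-3.12, 3.12]. Speed limits (rad/s): [2.57, 2.57, 3.01, 3.14, 3.14, 3.14].

### API

Orientations are given as a unit quaternion [w, x, y, z].
In Python, from bench import readout, vision, ctrl gives the robot as it stands.
- The arm moves only by the tool play_rows, never from a script. Its arguments are lists of equal length, an entry for each row: "xyz": the shift along the tool's x, y, z in mm, a list of three; "rot": the turn, a rotation vector about the tool's x, y, z in rad, a list of three; "grip": the opening, from 0 (shut) to 1 (fully open). In form: {"xyz": [[x, y, z], ...], "rot": [[rx, ry, rz], ...], "grip": [grip, ...]}. A call has exactly 10 rows; each row is the pose to reach, as a shift and turn from the pose commanded when the call began, along the tool's axes at that moment; what a row does not reach only later rows make up. A row lasts 1/8 s, in which the tool goes at most 62.5 mm and 10.7 degrees, less where a joint would pass 70% of its speed; a pose out of reach is approached as far as the arm can. A call with a gripper value outside its range is refused whole. The fingers move at their own pace and stop on an object; the grip force is fixed at half the most. Time passes only in rows, so rows that repeat a pose let the fingers close, or fill a call up. It gives the time, the measured TCP pose, the force, the opening and the grip force at its end, in the units of the state.
- readout.get_obs(): the state, without advancing time (a new reading comes with each control period).
- vision.camera(name): name is "scene" or "top"; returns a dict with "color" (420x560x3 uint8, red, green, blue), "depth" (420x560 float32, m along the optical axis (not along the pixel's ray), 0 where there is no reading), "camera_matrix" (3x3 intrinsics, pixels), "k1" (the pictures are not rectified: a ray, as slopes to the right and down, at radius r is drawn at 1 + k1 r^2 times it, then the intrinsics apply), "extrinsics" (4x4, takes a point from camera to world coordinates). Camera axes: x right, y down, z forward; pixel columns grow to the right and rows downward; lengths in m; the calibration is good to about 2 mm. A picture is of the moment at which its call begins.
- ctrl.hand_in(): hands the job in; it is judged then, once.
The state is a dict: "time_s": time; "q": joint angles; "dq": joint speeds; "joint_efforts": joint torques, N m; "eef_pos": TCP position; "eef_rot": TCP orientation; "wrist_force": force on the tool from outside, world axes, zero at the start; "torque": the same for the moment, N m; "opening": opening from 0.0 (shut) to 1.0 (fully open); "grasp_force": force on a finger pad.
Only numpy, scipy, OpenCV 4.12 (cv2) and the standard library are available. Lean on these libraries where they do the work, as an engineer would, in place of code of your own. Each camera call takes 0.05 s, during which the arm holds its last target. There are 200 camera calls.

## Working session

There is one attempt and no reset: what is moved stays moved. The work goes in short steps, Python scripts to look and compute and a tool call to move; the robot and the scene stay as the last step left them, time stands still between calls to the robot, and variables do not carry over. Pictures are saved under pics/ and viewed, at most 10 in all, crops included, and the job is handed in when it is done.

Besides the shell and the picture viewer there is one more tool, called after "Call:" as a command line: name --argument value ..., lists and objects as JSON in quotes. play_rows: Moves the arm, as the interface text tells. Its arguments: {"type":"object","properties":{"xyz":{"type":"array","items":{"type":"array","items":{"type":"number"}}},"rot":{"type":"array","items":{"type":"array","items":{"type":"number"}}},"grip":{"type":"array","items":{"type":"number"}}},"required":["xyz","rot","grip"]}

```bash
mkdir -p pics
cat > h.py <<'E'
import numpy as np,cv2
from bench import readout,vision,ctrl
def save(c,n): cv2.imwrite('pics/'+n,cv2.cvtColor(c['color'],cv2.COLOR_RGB2BGR))
def rays(c,uv):
    uv=np.asarray(uv,float).reshape(-1,1,2)
    d=cv2.undistortPoints(uv,np.array(c['camera_matrix']),np.array([c['k1'],0,0,0.])).reshape(-1,2)
    return np.c_[d,np.ones(len(d))]
def plane(c,uv,z):
    T=np.array(c['extrinsics']);d=rays(c,uv)@T[:3,:3].T;o=T[:3,3]
    return o+d*((z-o[2])/d[:,2])[:,None]
def cloud(c):
    h,w=c['depth'].shape;u,v=np.meshgrid(np.arange(w),np.arange(h))
    T=np.array(c['extrinsics'])
    P=rays(c,np.c_[u.ravel(),v.ravel()])*c['depth'].ravel()[:,None]
    return (P@T[:3,:3].T+T[:3,3]).reshape(h,w,3)
E
python3 - <<'E'
from h import *
for n in('scene','top'):
    c=vision.camera(n);save(c,n+'0.png');np.save(n+'0.npy',c,allow_pickle=True)
    print(n,c['camera_matrix'],c['k1'],np.round(c['extrinsics'],3))
print(readout.get_obs())
E
```

```text
scene [[492.24030376   0.         288.67885161]
 [  0.         492.24030376 210.78916193]
 [  0.           0.           1.        ]] -0.11016190164238679 [[-0.434  0.743 -0.51   1.018]
 [ 0.901  0.366 -0.233  0.316]
 [ 0.014 -0.56  -0.828  0.861]
 [ 0.     0.     0.     1.   ]]
top [[389.45117101   0.         280.724013  ]
 [  0.         389.45117101 214.64458437]
 [  0.           0.           1.        ]] 0.0172097343128875 [[ 0.024 -0.997  0.072  0.471]
 [-1.    -0.024  0.     0.081]
 [ 0.002 -0.072 -0.997  0.968]
 [ 0.     0.     0.     1.   ]]
{'time_s': 0.1, 'q': array([ 1.04971500e+00,  1.81462927e-01,  1.60792226e+00, -2.13009589e-05,
        1.35379595e+00, -2.06352398e-01]), 'dq': array([-0.00017469, -0.00127148, -0.00261267, -0.00148991,  0.0017108 ,
       -0.00014143]), 'joint_efforts': array([ 4.78022121e-04, -4.45875728e+01, -3.52239168e+01, -2.02399538e-04,
        4.10213790e-03,  1.20062987e-05]), 'eef_pos': array([0.17775229, 0.54629264, 0.22206951]), 'eef_rot': array([-2.72832250e-04,  1.56713461e-01,  9.87643792e-01, -7.45980109e-04]), 'wrist_force': array([-0.32906324,  0.09094454,  1.15428033]), 'torque': array([ 0.00276559, -0.01985685,  0.01150859]), 'grasp_force': 0.0, 'opening': 1.003006703099365}
```

View pics/scene0.png

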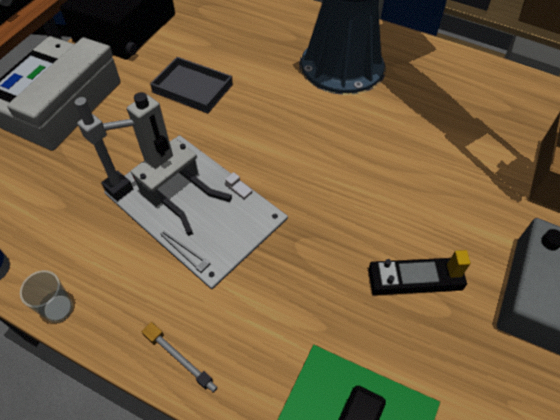

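View pics/top0.png

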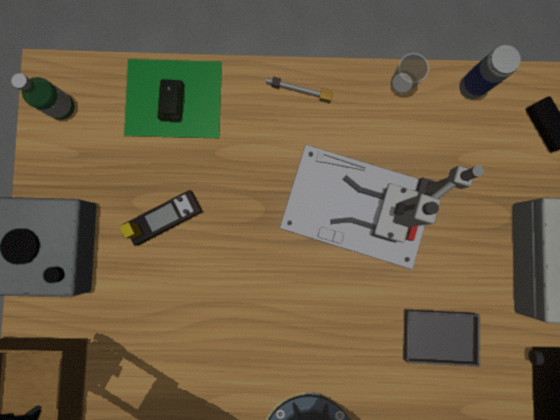

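The scene view shows the platform at about (418,275), with its yellow grip at (458,264). The plate spans (105,195) to (285,215), and its mouth faces lower right. In the top view the grip is at (128,230), the nose end at (197,200), and the plate corners are near (308,147), (282,228) and (412,268). The red stop is at (413,232).

Run:
```python
from h import *
def fitrect(xy):
    r=cv2.minAreaRect((xy*1000).astype(np.float32));b=cv2.boxPoints(r);return np.round(r[0],1),np.round(r[1],1),r[2],np.round(b,1)
for n in('scene','top'):
    c=np.load(n+'0.npy',allow_pickle=True).item();P=cloud(c)
    hsv=cv2.cvtColor(c['color'],cv2.COLOR_RGB2HSV);H,S,V=[hsv[...,i] for i in range(3)]
    u,v=np.meshgrid(np.arange(560),np.arange(420))
    box=(lambda a,b,cc,d:(u>a)&(u<b)&(v>cc)&(v<d))
    pb=box(360,480,240,300) if n=='scene' else box(110,215,180,255)
    sb=box(95,300,80,290) if n=='scene' else box(270,450,130,280)
    Y=pb&(H>18)&(H<35)&(S>150)&(V>90)
    print(n,'yellow',Y.sum(),'z pct',np.round(np.percentile(P[Y][:,2],[5,50,95]),4))
    t=Y&(P[...,2]>.08)&(P[...,2]<.092)
    if t.sum()>5: print(' griptop',t.sum(),P[t].mean(0),fitrect(P[t][:,:2]))
    for lo,hi in((.024,.036),):
        t=(pb&(P[...,2]>lo)&(P[...,2]<hi)).astype(np.uint8)
        t=cv2.morphologyEx(t,cv2.MORPH_OPEN,np.ones((2,2)))>0
        print(' plattop',t.sum(),P[t].mean(0),fitrect(P[t][:,:2]))
    a=pb&(P[...,2]>.012); print(' platall',fitrect(P[a&(P[...,2]<.055)][:,:2]))
    t=(sb&(S<60)&(V>90)&(P[...,2]>.006)&(P[...,2]<.018)).astype(np.uint8)
    t=cv2.morphologyEx(t,cv2.MORPH_OPEN,np.ones((3,3)))>0
    print(' plate',t.sum(),np.median(P[t][:,2]),fitrect(P[t][:,:2]))
    R=sb&((H<8)|(H>172))&(S>150)&(V>80)
    print(' red',R.sum(),P[R].mean(0) if R.any() else'',fitrect(P[R][:,:2]) if R.any() else '', 'uv',u[R].mean(),v[R].mean())
    w=sb&(P[...,2]>.078)&(P[...,2]<.092); print(' bridge top',w.sum(),fitrect(P[w][:,:2]))
    g=sb&(V<90)&(P[...,2]>.02)&(P[...,2]<.032);print(' guides',g.sum(),fitrect(P[g][:,:2]))
    big=cv2.resize(c['color'][(70 if n=='scene' else 125):,(90 if n=='scene' else 270):][:170,:210],None,fx=3.5,fy=3.5,interpolation=cv2.INTER_CUBIC)
    cv2.imwrite(f'pics/{n}crop.png',big[...,::-1])
```

```text
scene yellow 194 z pct [0.0017 0.0855 0.088 ]
 griptop 176 [0.49228675 0.42662891 0.08573048] (array([491.3, 426.1]), array([29.2, 23.6]), 30.491222381591797, array([[472.7, 428.9],
       [484.7, 408.6],
       [509.8, 423.4],
       [497.8, 443.7]], dtype=float32))
 plattop 2114 [0.53272492 0.3672551  0.03286758] (array([724.7, 311.8]), array([166.6, 562.1]), 74.22073364257812, array([[ 431.6,  308.1],
       [ 972.5,  155.3],
       [1017.8,  315.6],
       [ 476.8,  468.4]], dtype=float32))
 platall (array([526.5, 364.9]), array([ 62.8, 179.4]), 29.47618293762207, array([[455. , 427.5],
       [543.3, 271.3],
       [598. , 302.3],
       [509.7, 458.4]], dtype=float32))
 plate 8900 0.014083287467990868 (array([ 566.4, -111. ]), array([340.4, 220.7]), 74.41870880126953, array([[ 414.4, -245.3],
       [ 627. , -304.6],
       [ 718.4,   23.3],
       [ 505.9,   82.6]], dtype=float32))
 red 0   uv nan nan
 bridge top 1360 (array([ 565.3, -192.9]), array([ 93.9, 175.9]), 60.98356246948242, array([[ 465.6, -191.3],
       [ 619.4, -276.6],
       [ 665. , -194.5],
       [ 511.1, -1
[... 1167 characters left out ...]
([480.2, -82.3]), array([ 30.6, 325.3]), 8.574182510375977, array([[ 440.8,   76.3],
       [ 489.3, -245.4],
       [ 519.5, -240.9],
       [ 471. ,   80.8]], dtype=float32)) uv 412.1518987341772 232.53164556962025
 bridge top 1209 (array([ 554.8, -202.5]), array([110. , 149.9]), 74.15550231933594, array([[ 467.7, -234.9],
       [ 611.9, -275.8],
       [ 641.9, -170. ],
       [ 497.7, -129.1]], dtype=float32))
 guides 477 (array([ 574.9, -147.3]), array([187.7, 165.5]), 77.75755310058594, array([[ 474.1, -221.5],
       [ 635.9, -256.6],
       [ 675.7,  -73.2],
       [ 513.9,  -38.1]], dtype=float32))<stdin>:24: RuntimeWarning: Mean of empty slice.
  ret = ret.dtype.type(ret / rcount)
```

View pics/topcrop.png

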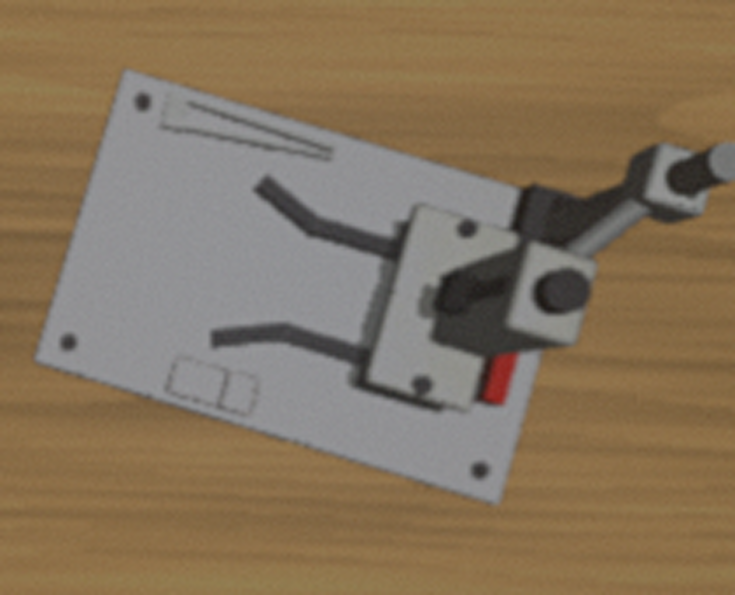

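```bash
cat >> h.py <<'E'
from scipy.spatial.transform import Rotation as Ro
SX=np.array([-.2706,-.9627,0]);SY=np.array([.9627,-.2706,0]);SO=np.array([561.4,-129.3,12.])
def stand(x,y,z): return SO+x*SX+y*SY+np.array([0,0,z])
def delta(pos,yaw):  # pos mm, yaw deg of tool y, tool down
    o=readout.get_obs();q=o['eef_rot'];R=Ro.from_quat([q[1],q[2],q[3],q[0]])
    a=np.radians(yaw);y=np.array([np.cos(a),np.sin(a),0]);z=np.array([0,0,-1.]);x=np.cross(y,z)
    G=Ro.from_matrix(np.c_[x,y,z])
    print('xyz',np.round(R.inv().apply(np.array(pos)-o['eef_pos']*1000),1),'rot',np.round((R.inv()*G).as_rotvec(),3),
     't',round(o['time_s'],2),'at',np.round(o['eef_pos']*1000,1),'F',np.round(o['wrist_force'],1),'T',np.round(o['torque'],2))
E
python3 - <<'E'
from h import *
delta([492,427.3,150],29.5)
E
```

```text
xyz [-335.7  -15.8   72. ] rot [-0.002  0.     0.741] t 0.1 at [177.8 546.3 222.1] F [-0.3  0.1  1.2] T [ 0.   -0.02  0.01]
```

Call:
play_rows --xyz '[[-20, -1, 4], [-60, -3, 12], [-110, -5, 24], [-160, -8, 36], [-210, -10, 46], [-260, -12, 56], [-300, -14, 64], [-325, -15, 70], [-336, -16, 72], [-336, -16, 72]]' --rot '[[0, 0, 0.05], [0, 0, 0.14], [0, 0, 0.25], [0, 0, 0.36], [0, 0, 0.47], [0, 0, 0.57], [0, 0, 0.66], [-0.001, 0, 0.72], [-0.002, 0, 0.741], [-0.002, 0, 0.741]]' --grip '[1, 1, 1, 1, 1, 1, 1, 1, 1, 1]'

```text
time_s: 1.35
eef_pos: [0.4924, 0.4274, 0.1507]
eef_rot: [-0.0, 0.504, 0.864, 0.001]
wrist_force: [0.5, -0.6, 0.0]
opening: 0.998
grasp_force: 0.0
```

Run:
```python
from h import *
delta([492,427.3,62],29.5)
```

```text
xyz [ 0.  -0.5 88.7] rot [ 0.001 -0.001  0.   ] t 1.35 at [492.4 427.4 150.7] F [ 0.5 -0.6  0. ] T [-0.03  0.03  0.03]
```

Call:
play_rows --xyz '[[0, 0, 15], [0, 0, 35], [0, 0, 55], [0, 0, 75], [0, 0, 85], [0, 0, 88], [0, 0, 88], [0, 0, 88], [0, 0, 88], [0, 0, 88]]' --rot '[[0, 0, 0], [0, 0, 0], [0, 0, 0], [0, 0, 0], [0, 0, 0], [0, 0, 0], [0, 0, 0], [0, 0, 0], [0, 0, 0], [0, 0, 0]]' --grip '[1, 1, 1, 1, 1, 1, 1, 0, 0, 0]'

```text
time_s: 2.6
eef_pos: [0.4929, 0.4278, 0.0633]
eef_rot: [0.0, 0.504, 0.864, 0.001]
wrist_force: [-0.3, -0.5, 0.4]
opening: 0.375
grasp_force: 0.0
```

Call:
play_rows --xyz '[[0, 0, 0], [0, 0, 0], [0, 0, 0], [0, 0, 0], [0, 0, -3], [0, 0, -8], [0, 0, -15], [0, 0, -25], [0, 0, -35], [0, 0, -40]]' --rot '[[0, 0, 0], [0, 0, 0], [0, 0, 0], [0, 0, 0], [0, 0, 0], [0, 0, 0], [0, 0, 0], [0, 0, 0], [0, 0, 0], [0, 0, 0]]' --grip '[0, 0, 0, 0, 0, 0, 0, 0, 0, 0]'

```text
time_s: 3.85
eef_pos: [0.4932, 0.4279, 0.1043]
eef_rot: [0.001, 0.504, 0.864, 0.002]
wrist_force: [0.7, 0.6, -3.4]
opening: 0.332
grasp_force: 59.4
```

Run:
```python
from h import *
g=stand(-200,0,62+35)
print(g)
delta(g,-15.7)
c=vision.camera('scene');P=cloud(c);save(c,'s1.png')
cv2.imwrite('pics/s1c.png',cv2.resize(c['color'][200:320,330:520],None,fx=3,fy=3)[...,::-1])
# platform top/deck profile along nose direction
d=np.array([.492,-.8706]);n=np.array([.8706,.492])
q=(P[...,:2]-np.array([.4924,.4274]))@np.c_[d,n]
for s in np.arange(-.01,.17,.015):
    m=(abs(q[...,0]-s)<.006)&(abs(q[...,1])<.02)&(P[...,2]>.01); print(round(s,3),m.sum(),np.round(np.percentile(P[m][:,2],[20,50,80]),3) if m.any() else '')
```

```text
[615.52  63.24 109.  ]
xyz [-377.6  -73.1   -5.3] rot [ 0.003 -0.002  0.789] t 3.85 at [493.2 427.9 104.3] F [ 0.7  0.6 -3.4] T [ 0.17  0.03 -0.01]
-0.01 69 [0.072 0.083 0.127]
0.005 459 [0.106 0.151 0.474]
0.02 519 [0.073 0.218 0.474]
0.035 1415 [0.266 0.322 0.362]
0.05 442 [0.073 0.479 0.485]
0.065 1334 [0.41  0.443 0.469]
0.08 125 [0.071 0.072 0.074]
0.095 125 [0.071 0.072 0.074]
0.11 109 [0.071 0.072 0.073]
0.125 117 [0.077 0.079 0.09 ]
0.14 170 [0.075 0.077 0.079]
0.155 179 [0.058 0.07  0.072]
0.17 0
```

View pics/s1c.png

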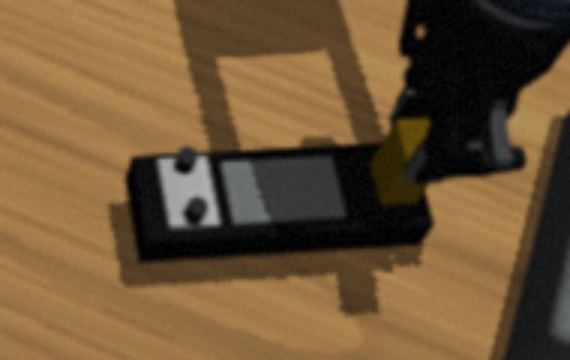

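The platform was lifted level: its deck is at 72 mm along its whole length. Next I carry it to the mouth.

Call:
play_rows --xyz '[[-5, -1, 0], [-15, -3, 0], [-32, -6, -1], [-54, -10, -1], [-80, -15, -2], [-108, -21, -2], [-138, -27, -3], [-168, -32, -3], [-198, -38, -3], [-228, -44, -4]]' --rot '[[0, 0, 0.01], [0, 0, 0.03], [0, 0, 0.07], [0, 0, 0.11], [0, 0, 0.17], [0, 0, 0.23], [0, 0, 0.29], [0.001, 0, 0.35], [0.002, -0.001, 0.41], [0.002, -0.002, 0.47]]' --grip '[0, 0, 0, 0, 0, 0, 0, 0, 0, 0]'

```text
time_s: 5.15
eef_pos: [0.567, 0.2049, 0.1066]
eef_rot: [0.0, 0.693, 0.721, -0.001]
wrist_force: [-0.3, -0.2, -2.9]
opening: 0.335
grasp_force: 59.3
```

Run:
```python
from h import *
delta(stand(-200,0,62+35),-15.7)
```

```text
xyz [-143.5   42.8   -2.2] rot [-0.     0.001  0.314] t 5.15 at [567.  204.9 106.6] F [-0.3 -0.2 -2.9] T [0.14 0.01 0.04]
```

Call:
play_rows --xyz '[[-24, 7, 0], [-48, 14, -1], [-72, 21, -1], [-94, 28, -1], [-114, 34, -2], [-128, 38, -2], [-138, 41, -2], [-142, 42, -2], [-143, 43, -2], [-143, 43, -2]]' --rot '[[0, 0, 0.06], [0, 0, 0.11], [0, 0, 0.16], [0, 0, 0.21], [0, 0, 0.25], [0, 0, 0.28], [0, 0, 0.3], [0, 0, 0.31], [0, 0, 0.314], [0, 0, 0.314]]' --grip '[0, 0, 0, 0, 0, 0, 0, 0, 0, 0]'

```text
time_s: 6.4
eef_pos: [0.6159, 0.0671, 0.1087]
eef_rot: [0.0, 0.795, 0.606, -0.0]
wrist_force: [-0.5, -0.0, -2.5]
opening: 0.327
grasp_force: 59.4
```

Run:
```python
from h import *
delta(stand(-200,0,62),-15.7)
for n in('scene','top'):
    c=vision.camera(n);P=cloud(c);save(c,n+'2.png')
    sl=(slice(60,300),slice(80,320)) if n=='scene' else (slice(120,290),slice(210,450))
    cv2.imwrite(f'pics/{n}2c.png',cv2.resize(c['color'][sl],None,fx=2.5,fy=2.5)[...,::-1])
    d=P*1000-SO; X=d@SX;Y=d@SY;Z=d[...,2]
    for s in range(-200,-35,20):
        m=(abs(X-s)<6)&(abs(Y)<45)&(Z>45)&(Z<75)
        if m.sum()>3: print(n,s,m.sum(),'z',np.round(np.percentile(Z[m],[10,50]),1),'y',np.round(np.percentile(Y[m],[2,98]),1))
```

```text
xyz [-3.8  0.7 34.7] rot [-0.     0.001  0.006] t 6.4 at [615.9  67.1 108.7] F [-0.5 -0.  -2.5] T [ 0.12 -0.02  0.01]
scene -200 84 z [53.  64.6] y [-29.6  29.1]
scene -180 91 z [56.  64.6] y [ 7.2 29.2]
scene -160 78 z [52.6 64.9] y [11.  29.3]
scene -140 75 z [51.8 64.8] y [-15.1  29.4]
scene -120 82 z [52.7 64.6] y [-17.2  29.1]
scene -100 172 z [61.7 65.3] y [-28.7  29.1]
scene -80 166 z [63.7 70.6] y [-28.4  29. ]
scene -60 95 z [57.9 69.6] y [-19.6  28.5]
scene -40 24 z [61.6 64.3] y [-28.2  27.4]
top -200 5 z [62.9 63.9] y [-20.8 -17.4]
top -180 78 z [60.4 63.3] y [-31.5   2.5]
top -160 136 z [61.9 64. ] y [-31.3  26.8]
top -140 113 z [61.3 64. ] y [-31.2  25.3]
top -80 76 z [62.8 68.2] y [-30.1  27. ]
top -60 133 z [60.5 63.4] y [-31.2  26.9]
```

View pics/top2c.png

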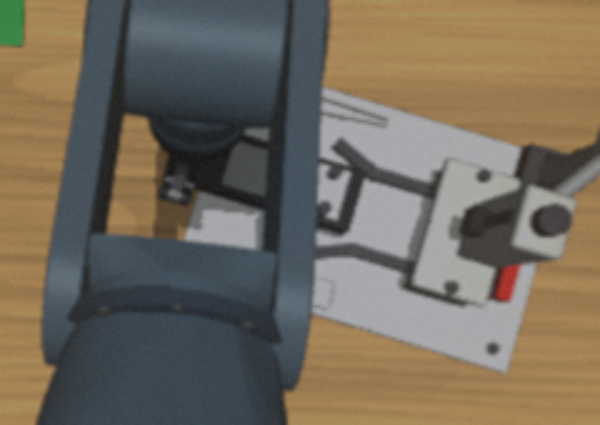

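The platform lies on the channel axis and level, with its nose in the mouth. Lowering it now.

Call:
play_rows --xyz '[[-1, 0, 4], [-2, 1, 10], [-3, 1, 17], [-4, 1, 24], [-4, 1, 29], [-4, 1, 32], [-4, 1, 33], [-4, 1, 34], [-4, 1, 35], [-4, 1, 35]]' --rot '[[0, 0, 0.006], [0, 0, 0.006], [0, 0, 0.006], [0, 0, 0.006], [0, 0, 0.006], [0, 0, 0.006], [0, 0, 0.006], [0, 0, 0.006], [0, 0, 0.006], [0, 0, 0.006]]' --grip '[0, 0, 0, 0, 0, 0, 0, 0, 0, 0]'

```text
time_s: 7.75
eef_pos: [0.6161, 0.0627, 0.0755]
eef_rot: [0.0, 0.797, 0.604, -0.0]
wrist_force: [-4.8, 1.6, 9.3]
opening: 0.332
grasp_force: 60.7
```

Run:
```python
from h import *
delta(stand(-50,0,62),-15.7)
for n in('scene','top'):
    c=np.load(n+'0.npy',allow_pickle=True).item();P=cloud(c)
    V=c['color'].max(2);d=P*1000-SO; X=d@SX;Y=d@SY;Z=d[...,2]
    for s in range(-70,20,10):
        m=(abs(X-s)<5)&(abs(Y)<70)&(Z>11)&(Z<18)&(V<90)
        a=Y[m&(Y<0)];b=Y[m&(Y>0)]
        if len(a)>3 and len(b)>3: print(n,s,np.round([a.min(),a.max(),b.min(),b.max()],1))
```

```text
xyz [-149.6   -0.6    1.6] rot [ 0.     0.001 -0.001] t 7.75 at [616.1  62.7  75.5] F [-4.8  1.6  9.3] T [ 0.25  1.04 -0.11]
scene -70 [-62.2 -49.4  49.4  61.9]
scene -60 [-59.5 -42.   45.9  57.5]
scene -50 [-54.6 -38.8  41.   55.4]
scene -40 [-49.2 -36.5  37.3  51. ]
scene -30 [-47.1 -31.8  34.4  46.3]
scene -20 [-43.6 -33.2  34.1  43.9]
scene -10 [-45.  -32.6  33.1  45.9]
scene 0 [-43.3 -32.9  34.   44.6]
scene 10 [-44.  -33.2  34.9  45.1]
top -70 [-61.9 -49.3  47.4  59.3]
top -60 [-56.3 -46.4  42.9  56.7]
top -50 [-53.2 -41.   38.3  51.9]
top -40 [-50.5 -37.9  33.9  47.5]
top -30 [-45.  -35.   32.4  43.4]
top -20 [-45.4 -35.6  32.8  43. ]
top -10 [-45.2 -35.3  32.7  42.8]
top 0 [-45.1 -34.6  32.8  43.2]
top 10 [-44.9 -34.8  32.7  43.7]
```

Call:
play_rows --xyz '[[-2, 0, -1], [-8, 0, -1], [-17, 0, -1], [-27, 0, -1], [-37, 0, -1], [-47, 0, -1], [-57, 0, -1], [-64, 0, -1], [-69, -1, -1], [-70, -1, -1]]' --rot '[[0, 0, 0], [0, 0, 0], [0, 0, 0], [0, 0, 0], [0, 0, 0], [0, 0, 0], [0, 0, 0], [0, 0, 0], [0, 0, 0], [0, 0, 0]]' --grip '[0, 0, 0, 0, 0, 0, 0, 0, 0, 0]'

```text
time_s: 9.0
eef_pos: [0.5964, -0.0054, 0.0755]
eef_rot: [0.001, 0.798, 0.603, 0.0]
wrist_force: [1.4, 3.8, 5.1]
opening: 0.331
grasp_force: 60.4
```

Run:
```python
from h import *
delta(stand(-50,0,62),-15.7)
```

```text
xyz [-78.8  -0.    1.5] rot [ 0.002  0.001 -0.002] t 9.0 at [596.4  -5.4  75.5] F [1.4 3.8 5.1] T [ 0.55 -0.55  0.13]
```

Low forces, so I'll slide on to about 9 mm short of the stop.

Call:
play_rows --xyz '[[-2, 0, 0], [-8, 0, 0], [-16, 0, 0], [-26, 0, 0], [-36, 0, 0], [-46, 0, 0], [-55, 0, 0], [-62, 0, 0], [-67, 0, 0], [-70, 0, 0]]' --rot '[[0, 0, 0], [0, 0, 0], [0, 0, 0], [0, 0, 0], [0, 0, 0], [0, 0, 0], [0, 0, 0], [0, 0, 0], [0, 0, 0], [0, 0, 0]]' --grip '[0, 0, 0, 0, 0, 0, 0, 0, 0, 0]'

```text
time_s: 10.25
eef_pos: [0.5772, -0.0725, 0.0755]
eef_rot: [0.001, 0.797, 0.603, 0.0]
wrist_force: [0.7, 4.7, 6.9]
opening: 0.333
grasp_force: 60.4
```

Run:
```python
from h import *
delta(stand(-50,0,62),-15.7)
```

```text
xyz [-9.   0.2  1.5] rot [ 0.001  0.    -0.001] t 10.25 at [577.2 -72.5  75.5] F [0.7 4.7 6.9] T [ 0.71 -0.48  0.14]
```

Call:
play_rows --xyz '[[-1, 0, 0], [-2, 0, 0], [-3, 0, 0], [-4, 0, 0], [-5, 0, 0], [-6, 0, 0], [-7, 0, 0], [-8, 0, 0], [-9, 0, 0], [-9, 0, 0]]' --rot '[[0, 0, 0], [0, 0, 0], [0, 0, 0], [0, 0, 0], [0, 0, 0], [0, 0, 0], [0, 0, 0], [0, 0, 0], [0, 0, 0], [0, 0, 0]]' --grip '[0, 0, 0, 0, 0, 0, 0, 0, 0, 0]'

```text
time_s: 11.5
eef_pos: [0.5747, -0.081, 0.0755]
eef_rot: [0.001, 0.797, 0.603, 0.0]
wrist_force: [1.1, 4.2, 7.3]
opening: 0.328
grasp_force: 60.4
```

Run:
```python
from h import *
delta(stand(-50,0,62),-15.7)
```

```text
xyz [-0.1  0.2  1.5] rot [ 0.001  0.001 -0.001] t 11.5 at [574.7 -81.   75.5] F [1.1 4.2 7.3] T [ 0.56 -0.51  0.14]
```

No contact with the stop yet, so I'll creep forward.

Call:
play_rows --xyz '[[-0.5, 0, 0], [-1, 0, 0], [-1.5, 0, 0], [-2, 0, 0], [-2.5, 0, 0], [-3, 0, 0], [-3, 0, 0], [-3, 0, 0], [-3, 0, 0], [-3, 0, 0]]' --rot '[[0, 0, 0], [0, 0, 0], [0, 0, 0], [0, 0, 0], [0, 0, 0], [0, 0, 0], [0, 0, 0], [0, 0, 0], [0, 0, 0], [0, 0, 0]]' --grip '[0, 0, 0, 0, 0, 0, 0, 0, 0, 0]'

```text
time_s: 12.75
eef_pos: [0.5743, -0.0821, 0.0755]
eef_rot: [-0.0, 0.797, 0.604, 0.001]
wrist_force: [3.3, 10.2, 6.2]
opening: 0.336
grasp_force: 60.5
```

Run:
```python
from h import *
delta(stand(-50,0,62),-15.7)
```

```text
xyz [1.1 0.3 1.5] rot [ 0.001 -0.002 -0.001] t 12.75 at [574.3 -82.1  75.5] F [ 3.3 10.2  6.2] T [ 1.61 -0.87  0.13]
```

Call:
play_rows --xyz '[[-1, 0, 0], [-2, 0, 0], [-2, 0, 0], [-2, 0, 0], [-1, 0, 0], [0, 0, 0], [1, 0, 0], [1, 0, 0], [1, 0, 0], [1, 0, 0]]' --rot '[[0, 0, 0], [0, 0, 0], [0, 0, 0], [0, 0, 0], [0, 0, 0], [0, 0, 0], [0, 0, 0], [0, 0, 0], [0, 0, 0], [0, 0, 0]]' --grip '[0, 0, 0, 0, 0, 0, 0, 0, 0, 0]'

```text
time_s: 14.0
eef_pos: [0.5741, -0.0821, 0.0755]
eef_rot: [0.0, 0.797, 0.604, 0.0]
wrist_force: [1.2, 6.7, 8.0]
opening: 0.336
grasp_force: 60.6
```

Call:
play_rows --xyz '[[0, 0, 0], [0, 0, 0], [0, 0, 0], [0, 0, 0], [0, 0, 0], [0, 0, 0], [0, 0, 0], [0, 0, 0], [0, 0, 0], [0, 0, 0]]' --rot '[[0, 0, 0], [0, 0, 0], [0, 0, 0], [0, 0, 0], [0, 0, 0], [0, 0, 0], [0, 0, 0], [0, 0, 0], [0, 0, 0], [0, 0, 0]]' --grip '[0.35, 0.4, 0.5, 0.6, 0.7, 0.8, 0.9, 0.9, 0.9, 0.9]'

```text
time_s: 15.25
eef_pos: [0.5739, -0.0826, 0.0749]
eef_rot: [0.0, 0.797, 0.604, -0.0]
wrist_force: [0.3, -0.1, -0.4]
opening: 0.905
grasp_force: 0.0
```

Call:
play_rows --xyz '[[0, 0, -4], [0, 0, -12], [0, 0, -24], [0, 0, -40], [0, 0, -60], [0, 0, -80], [10, 0, -100], [30, 0, -115], [50, 0, -120], [60, 0, -120]]' --rot '[[0, 0, 0], [0, 0, 0], [0, 0, 0], [0, 0, 0], [0, 0, 0], [0, 0, 0], [0, 0, 0], [0, 0, 0], [0, 0, 0], [0, 0, 0]]' --grip '[0.9, 0.9, 0.9, 0.9, 0.9, 0.9, 0.9, 0.9, 0.9, 0.9]'

```text
time_s: 16.5
eef_pos: [0.5906, -0.0229, 0.195]
eef_rot: [0.0, 0.797, 0.604, -0.0]
wrist_force: [0.1, 0.3, 0.1]
opening: 0.901
grasp_force: 0.0
```

Run:
```python
from h import *
for n in('scene','top'):
    c=vision.camera(n);P=cloud(c);save(c,n+'3.png')
    sl=(slice(60,300),slice(80,320)) if n=='scene' else (slice(120,290),slice(210,450))
    cv2.imwrite(f'pics/{n}3c.png',cv2.resize(c['color'][sl],None,fx=2.5,fy=2.5)[...,::-1])
    hsv=cv2.cvtColor(c['color'],cv2.COLOR_RGB2HSV)
    d=P*1000-SO; X=d@SX;Y=d@SY;Z=d[...,2]
    Yl=(hsv[...,0]>18)&(hsv[...,0]<35)&(hsv[...,1]>150)&(abs(X+50)<40)&(abs(Y)<40)&(Z>80)&(Z<92)
    if Yl.any(): print(n,'grip top',Yl.sum(),np.round([X[Yl].min(),X[Yl].max(),Y[Yl].min(),Y[Yl].max(),np.median(Z[Yl])],1))
    for s in range(-70,20,10):
        m=(abs(X-s)<5)&(abs(Y)<32)&(Z>20)&(Z<38)
        if m.sum()>3: print(n,s,m.sum(),'z',np.round(np.median(Z[m]),1),'y',np.round(np.percentile(Y[m],[2,98]),1))
    m=(abs(Y)<20)&(Z>20)&(Z<38)&(X<-30)&(X>-130); print('rear x',np.sort(X[m])[:8].round(1))
```

```text
scene grip top 154 [-61.2 -37.2 -13.7  13.5  87. ]
scene -70 108 z 28.1 y [-28.9  27.7]
scene -60 125 z 31.9 y [-29.3  28.2]
scene -50 66 z 31.8 y [-29.6  28.3]
scene -40 46 z 31.7 y [-29.5  28.6]
scene -30 49 z 31.7 y [ 8.2 28.1]
scene -20 57 z 31.9 y [ 2.2 28. ]
scene -10 74 z 32.9 y [-3.  28.6]
scene 0 93 z 33.1 y [-28.   28.3]
scene 10 116 z 33.4 y [-25.1  28.2]
rear x [-68.8 -68.6 -68.1 -68.  -68.  -67.8 -67.8 -67.8]
top grip top 133 [-63.8 -40.3 -16.4  12.5  85. ]
top -70 29 z 30.3 y [-29.1   6.8]
top -60 42 z 30.2 y [-31.1  10.2]
top -50 31 z 30.5 y [-31.5  -0.1]
top -40 41 z 29.7 y [-31.5  26.9]
top -30 88 z 30.0 y [-31.   27.4]
top -20 107 z 30.1 y [-30.4  26.7]
top -10 109 z 30.9 y [-31.4  26.5]
top 0 107 z 30.8 y [-31.1  26.8]
top 10 106 z 30.9 y [-31.2  26.6]
rear x [-71.7 -71.4 -71.4 -70.7 -70.4 -69.9 -69.6 -69.2]
```

View pics/scene3c.png

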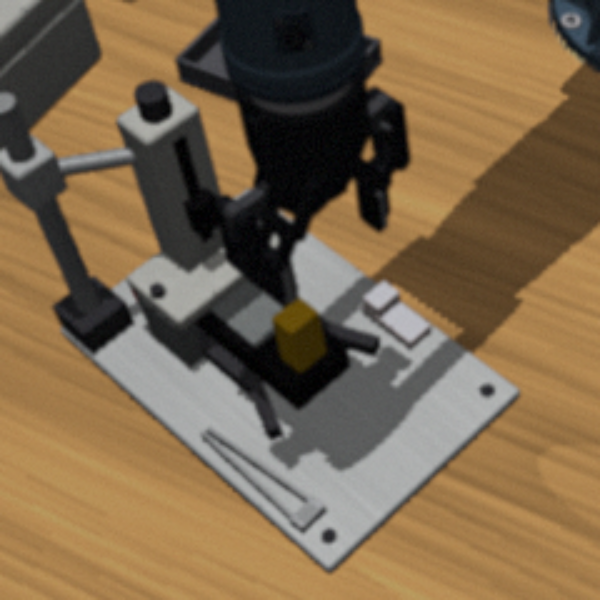

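The scene view shows the platform lying flat between the guides and under the bridge, with its grip at crop (300,335). The gripper is clear above it, and the forceps and clip are in place. The measured grip x is about -50.6 mm; home is -50 mm.

```bash
python3 -c "
from bench import ctrl
print(ctrl.hand_in())"
```

```text
the job is handed in; nothing more can be done
None
```

I loaded the platform, released it and handed the job in at about 16.6 s: it lies flat in the channel, and I measured its nose about 1 mm from the red stop. The forceps and clip look unmoved, and no verdict came back.

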